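Close the cement tank with its camlock cap

ROBOT

A 6-joint arm with a two-finger parallel gripper is mounted at the origin on the work surface. World frame = base frame: x ahead of the robot, y to its left, z up, the work surface at z = 0. Lengths are in mm, angles in rad, forces in N, time in s.
With the tool pointing down it reaches from about 350 to 975 mm from the base axis. Payload 7.1 kg.
Tool frame: the origin (TCP) lies on the front face of the gripper's body, between the roots of the fingers; the fingertips stand 80 mm ahead of it and the grasp point (between the pads) lies 61 mm ahead of it (env.tips_ahead is the distance from the TCP to the fingertips, in mm); z points along the fingers, y is the line along which they close (so a half turn about z gives the same grasp; the last joint's range is limited). The gripper opens to 88 mm and grips with 3 to 60 N. Pads are 20 mm wide; open, the fingers measure 115 mm over their backs; the gripper's body (75 mm by 178 mm) begins 61 mm behind the grasp point.
Start: joints at [1.25, 0.423, 1.63, -0, 1.089, -0.019], TCP at [185.743, 596.745, 302.675] pointing down, gripper open.
Joint ranges: [-3, 3], [-0.9, 2.11], [0.09, 2.58], [-1.31, 4.45], [0.11, 2.69], [-2.54, 2.54]. Speed limits (rad/s): [2.39, 2.39, 3.01, 3.14, 3.14, 3.14].

INTERFACE

Orientations are given as a unit quaternion [x, y, z, w].
In Python, from station import env, set_gripper, viewer, workorder gives the robot as it stands. Calls block until the motion is done:
- env.reach(position, orientation): joint-space move of the TCP to a pose.
- env.move_l(position, rot=None, rate=150, f_stop=None): straight line of the TCP; rot=None keeps the orientation; rate is the mean speed in mm/s. With f_stop (N) it stops when the force on the tool has changed by that much, and returns True; else False.
- env.move_joints(angles): joint-space move.
- set_gripper(opening): finger opening in mm; the grip force is fixed at half the most; returns when the fingers have stopped.
- env.hold(seconds).
- env.ik(position, orientation): joint angles nearest the present ones, or None.
- env.read_state(): the state.
- viewer.camera(name): name is "side" or "top"; returns the picture (384x512x3 uint8, blue, green, red); there is no depth.
- viewer.camera_params(name): a dict with "fx", "fy", "cx", "cy" (pixels), "dist" ([k1, k2, p1, p2, k3] as OpenCV has them; the pictures are not rectified), "pose" (4x4, takes a point from camera to world coordinates). Camera axes: x right, y up, looking along -z (the intrinsics and any distortion apply to the point x, -y, -z); pixel columns grow to the right and rows downward; lengths in mm; the calibration is good to about 2 mm. A picture is of the moment at which its call begins. camera_params takes no time and is no camera call.
A pose or a line that the arm cannot do raises env.IKError and nothing moves.
- workorder.sign_off(): hands the job in; it is judged then, once.
The state is a dict: "time_s": time; "qpos": joint angles; "dq": joint speeds; "tau": joint torques, N m; "tool_pos": TCP position; "orientation": TCP orientation; "force": force on the tool from outside, world axes, zero at the start; "wrist_torque": the same for the moment, N m; "width": finger opening in mm; "grip_force": force on a finger pad.
Only numpy, scipy, OpenCV 4.12 (cv2) and the standard library are available. Lean on these libraries where they do the work, as an engineer would, in place of code of your own. Each camera call takes 0.05 s, during which the arm holds its last target. There are 200 camera calls.

TASK

Close the blue cement tank: push the camlock cap straight down onto the tank's grooved neck, past its stiff seal, until it bottoms on the rim, and bed it there for a moment with a push of about 25 N, both red-tipped cam arms still up. Then gently swing one cam arm all the way down and after it the other. Do not ram the thin neck, and leave the spray can, the glue jar and the shoe heel where they are.

Things in the scene. Friction and masses are not known exactly. Their poses are not given: they have to be found in the camera images.
- tank: blue drum, 202 mm wide, 90 mm high, fixed; origin at the centre of its underside. In its neck's mouth a black rubber seal stands 9 mm above the rim. It slides down under about 11 N (more if fast) and stays; the cap's weight does not move it. Then the cap meets the rim, dead hard. The cap may load the neck with at most 50 N in the push and 90 N while an arm is swung.
- cap: the whole cap; origin at the centre of its mouth, on the underside of the skirt, 55 mm below cap_grip; axes as cap_grip.
- cap_grip (a point): centre of the black grip block (40 mm along its x, 30 along y, 32 high; take it across the 30) on the loose aluminium cap, mouth down, z up, 0.4 kg. A flat plate of radius 31 mm lies 16 mm below this point: keep finger tips above it. The skirt, bore 52 mm, ends 55 mm below this point. Cam arms are hinged at its +x and -x sides. It may go on at any yaw.
- cap_seat (a point): centre of the flat ceiling inside the cap, 21.5 mm below cap_grip; axes as cap_grip. When the cap is home it rests on the true rim of the neck.
- neck_top (a point): nominal centre of the neck's rim, on the neck's axis, 167.5 mm above the bench, z up, fixed. The neck is screwed into the tank to a depth that is not measured, so the true rim lies anywhere from 6 mm below to 6 mm above this point: find it by feel. Neck 50 mm wide, chamfered to 42 at the rim, lip 12 mm high, under it a groove 40 mm wide and 17.5 mm high for the cam lobes.
- cam_a (a joint): angle of the cam arm on the cap's +x side: 0 = raised 45 degrees above level, 1.658 rad = fully closed at its stop, 50 degrees below level. Starts at 0 to 0.5. The hinge is stiff (0.12 N m) and stays where left. Its lobe swings up under the neck's lip as the arm goes down and can need a little more force near the end.
- cam_b (a joint): the same for the arm on the cap's -x side.
- cam_a_pivot (a point): hinge axis of cam_a, 35 mm from the cap's axis on its +x side, 37 mm below cap_grip; axes as cap_grip. The arm swings in the cap's xz plane.
- cam_b_pivot (a point): hinge axis of cam_b, 35 mm from the cap's axis on its -x side, 37 mm below cap_grip; axes as cap_grip.
- cam_a_end (a point): end of the straight arm cam_a, 56 mm from its hinge axis, on its centre line; the arm is 13 mm wide and 6 thick with a red tip 15 x 8 mm. Pressing down on its upper side 40 to 50 mm from the hinge closes it with about 3 N; at the stop, the arm's leverage loads the neck about 4 to 5 times as hard as it is pressed, so press it with no more than about 12 N.
- cam_b_end (a point): end of the arm cam_b, the same.
- spray_can: aerosol can, blue label, 52 mm wide, 150 mm high, origin at the centre of its underside; leave alone.
- glue_jar: jar with red cap, 60 mm wide, 75 mm high, origin at the centre of its underside; leave alone.
- heel: spare black rubber shoe heel with a tan inlay, 56 x 52 mm, 22 mm high, lying on the bench; origin at the underside; leave alone.

How it is judged (in metres and radians):
On the way, in this order (a step that is already met when the one before it is completed fails the run):
1. the cap is on the neck and bedded on its rim with at least 18 N, both cam arms still up (z of cap_seat in the frame of neck_top below 0.008 m and horizontal distance between cap_seat and neck_top below 0.003 m and angle between cap_seat's own z axis and vertical below 0.06 rad and contact force between cap and tank above 18 N and value of joint each of cam_a, cam_b below 0.8 rad), for 0.2 s.
2. one cam arm is fully down, the other still up (((value of joint cam_a above 1.5 rad and value of joint cam_b below 0.9 rad) or (value of joint cam_b above 1.5 rad and value of joint cam_a below 0.9 rad))), for 0.2 s.
At the end, for the whole second after the job is handed in: The cap sits on the neck, within 3 mm of its axis, no more than 8 mm above the nominal rim and level to 3.5 degrees, and both cam arms are within 9 degrees of fully down (z of cap_seat in the frame of neck_top below 0.008 m and horizontal distance between cap_seat and neck_top below 0.003 m and angle between cap_seat's own z axis and vertical below 0.06 rad and value of joint each of cam_a, cam_b above 1.5 rad); the robot touches nothing.
It fails at once if the cap is pushed against the tank with more than 50 N while both cam arms are up (contact force between cap and tank above 50 N and value of joint each of cam_a, cam_b below 0.9 rad).
It fails at once if the cap is forced against the tank with more than 90 N while an arm is swung (contact force between cap and tank above 90 N).
It fails at once if the spray can is moved by more than 30 mm (distance of spray_can from where it was at the start of the episode above 0.03 m).
It fails at once if the glue jar is moved by more than 30 mm (distance of glue_jar from where it was at the start of the episode above 0.03 m).
It fails at once if the shoe heel is moved by more than 30 mm (distance of heel from where it was at the start of the episode above 0.03 m).
It also fails if it takes over 72 s, if anything falls off the work surface, if the arm or the gripper's body presses on something with over 40 N, if the wrist force passes 120 N, or if a joint passes its speed limit or range.

## Working session

There is one attempt and no reset: what is moved stays moved. The work goes in short steps, each a Python script; the robot and the scene stay as the last script left them, time stands still between calls to the robot, and variables do not carry over. Pictures are saved under pics/ and viewed, at most 13 in all, crops included, and the job is handed in when it is done.

```bash
mkdir -p pics; ls; python3 - <<'E'
from station import env,viewer
import cv2
for n in("top","side"):
    cv2.imwrite(f"pics/{n}0.png",viewer.camera(n)); p=viewer.camera_params(n); print(n,{k:(v if k!='pose' else [[round(float(a),4) for a in r] for r in v]) for k,v in p.items()})
print(env.read_state()['time_s'],env.read_state()['orientation'],env.read_state()['force'])
E
```

```text
pics
top {'fx': 405.337380865559, 'fy': 405.337380865559, 'cx': 251.2047748992535, 'cy': 187.4474123977378, 'dist': array([-0.10128276,  0.        ,  0.        ,  0.        ,  0.        ]), 'pose': [[0.0228, 0.995, -0.0973, 525.7222], [-0.9983, 0.0279, 0.0511, 5.7781], [0.0535, 0.096, 0.9939, 819.5459], [0.0, 0.0, 0.0, 1.0]]}
side {'fx': 394.7427878061853, 'fy': 394.7427878061853, 'cx': 253.81540450653955, 'cy': 196.7456166661822, 'dist': array([0.00348004, 0.        , 0.        , 0.        , 0.        ]), 'pose': [[0.996, 0.0689, -0.0561, 568.9735], [-0.0877, 0.6605, -0.7457, -611.3811], [-0.0143, 0.7477, 0.6639, 640.1816], [0.0, 0.0, 0.0, 1.0]]}
0.1 [ 1.50331785e-01  9.88635352e-01 -6.94384679e-04 -1.13806517e-04] [ 0.69096022 -0.08525357 -0.13864246]
```

View pics/top0.png

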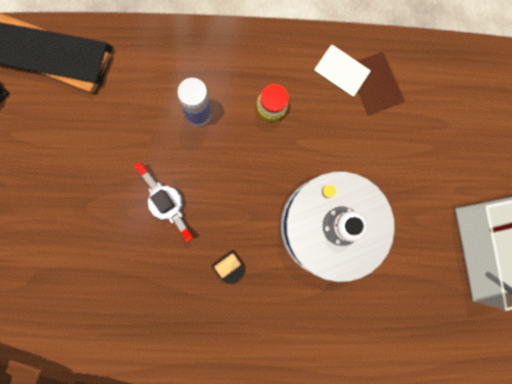

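View pics/side0.png

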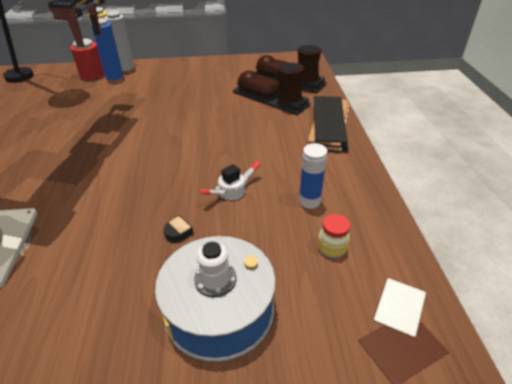

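Top view: cap block is near (163,202), red tips near (141,168) and (186,236), neck seal near (353,226). In the side view the block is near (231,174) and the seal near (212,250). I'll zoom in for exact pixels.

```bash
python3 - <<'E'
import cv2,numpy as np
t=cv2.imread("pics/top0.png");s=cv2.imread("pics/side0.png")
def c(im,x,y,w=64,h=48):
    o=cv2.resize(im[y:y+h,x:x+w],None,fx=6,fy=6,interpolation=cv2.INTER_CUBIC)[:288,:384]
    for i in range(0,w,8):
        cv2.putText(o,str(x+i),(i*6,8),0,.3,(0,255,255)); cv2.line(o,(i*6,10),(i*6,14),(0,255,255))
    for j in range(8,h,8): cv2.putText(o,str(y+j)+'-',(0,j*6+3),0,.3,(0,255,255))
    return o
cv2.imwrite("pics/m1.png",np.vstack([np.hstack([c(t,133,178),c(t,320,202)]),np.hstack([c(s,200,155),c(s,180,235)])]))
E
```

```text
(no output)
```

View pics/m1.png

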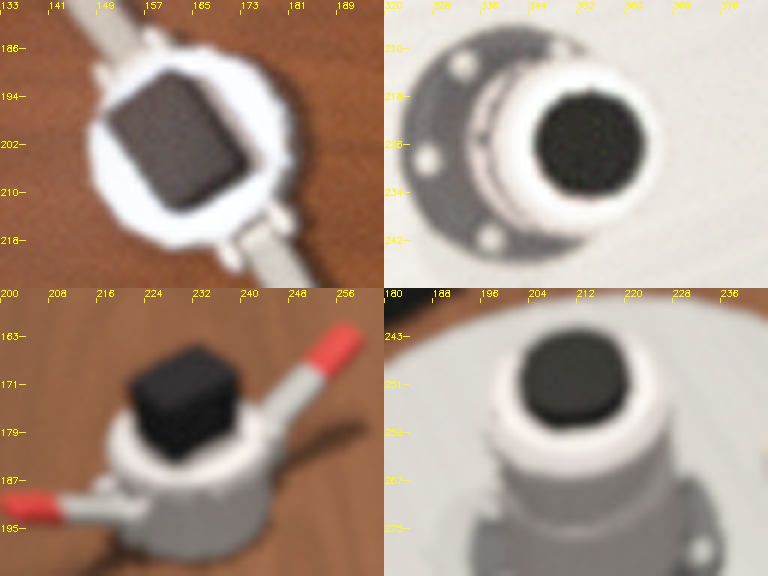

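```bash
cat > h.py <<'E'
from station import env,set_gripper,viewer,workorder
import cv2,numpy as np
from scipy.spatial.transform import Rotation as R
def ray(cam,px):
    p=viewer.camera_params(cam);K=np.array([[p['fx'],0,p['cx']],[0,p['fy'],p['cy']],[0,0,1]])
    u=cv2.undistortPoints(np.float64([[px]]),K,np.array(p['dist']))[0,0]
    T=np.array(p['pose']);return T[:3,3],T[:3,:3]@[u[0],-u[1],-1]
def onz(cam,px,z):
    o,d=ray(cam,px);return (o+d*(z-o[2])/d[2])
def proj(cam,P):
    p=viewer.camera_params(cam);K=np.array([[p['fx'],0,p['cx']],[0,p['fy'],p['cy']],[0,0,1]])
    T=np.array(p['pose']);c=(np.atleast_2d(P)-T[:3,3])@T[:3,:3]
    return cv2.projectPoints(c*[1,-1,-1],np.zeros(3),np.zeros(3),K,np.array(p['dist']))[0][:,0]
def down(yaw): # tool z down, tool y axis at angle yaw in world
    y=np.array([np.cos(yaw),np.sin(yaw),0]);z=np.array([0,0,-1.]);return R.from_matrix(np.c_[np.cross(y,z),y,z]).as_quat()
E
python3 - <<'E'
from h import *
np.set_printoptions(precision=1,suppress=True)
tc=[onz('top',(a-.5,b-.5),71) for a,b in [(161.7,189.3),(150.5,197.2),(163,213.3),(173.8,205.5)]]
print(np.array(tc),np.mean(tc,0),[np.linalg.norm(tc[i]-tc[i-1]) for i in range(4)])
for i in ((1,2),(0,3)):
    e=tc[i[1]]-tc[i[0]];print(np.degrees(np.arctan2(e[1],e[0])))
print('plate',onz('top',(164.2,202.2),39),'side block',onz('side',(230.5,169.7),71))
a=np.linspace(0,2*np.pi,90)
for z in (170.5,173.5,176.5,179.5,182.5):
    c=onz('top',(353.75,225.3),z);w=[onz('top',(353.75+d,225.3),z) for d in(-9.2,9.2)]
    r=np.linalg.norm(w[0]-w[1])/2
    q=proj('side',c+r*np.c_[np.cos(a),np.sin(a),0*a]);print(z,c,r,q.min(0),q.max(0))
print('obs x 202.3-220.8(L,R minus .5)  top y 241.2')
for c in('side','top'):
    p=viewer.camera(c)
E
```

```text
[[591.8 133.5  71. ]
 [576.7 153.5  71. ]
 [547.7 129.2  71. ]
 [562.6 110.   71. ]] [569.7 131.5  71. ] [np.float64(37.53559404136616), np.float64(25.091210820037663), np.float64(37.76986334974184), np.float64(24.30776106360252)]
-140.05590143218436
-141.2368739534284
plate [569.  132.1  39. ] side block [570.9 129.3  71. ]
170.5 [ 531.9 -196.4  170.5] 15.43548744557304 [201.5 240.2] [221.2 255.1]
173.5 [ 531.9 -195.4  173.5] 15.36414200515699 [201.3 238.5] [221.  253.4]
176.5 [ 531.9 -194.5  176.5] 15.292796564740968 [201.2 236.8] [220.8 251.6]
179.5 [ 531.9 -193.6  179.5] 15.221451124324902 [201.  235.1] [220.6 249.8]
182.5 [ 531.8 -192.6  182.5] 15.150105683908865 [200.8 233.4] [220.4 248. ]
obs x 202.3-220.8(L,R minus .5)  top y 241.2
```

```bash
python3 - <<'E'
from h import *
np.set_printoptions(precision=3,suppress=True)
for y in(130,-50):
    for p in([570,131,230],[532,-196,330]):
        print(y,p,env.ik(p,down(np.radians(y-0))))
print('can',onz('top',(192,86),150),'jar',onz('top',(274,97),75))
q=down(np.radians(129.5))
env.reach([570,131,230],q)
env.move_l([570,131,122],rate=100)
cv2.imwrite("pics/s1.png",cv2.resize(viewer.camera('side')[100:250,140:340],None,fx=4,fy=4,interpolation=cv2.INTER_CUBIC))
print(env.read_state()['force'],env.read_state()['time_s'])
E
```

```text
130 [570, 131, 230] [ 0.206  0.457  1.772 -0.     0.912 -2.063]
130 [532, -196, 330] None
-50 [570, 131, 230] [ 0.206  0.457  1.772 -0.     0.912  1.078]
-50 [532, -196, 330] [-0.374  0.307  1.736 -0.     1.099  0.499]
can [762.099  76.37  150.   ] jar [772.893 -71.986  75.   ]
[-0.819 -0.758 -0.411] 3.6583
```

View pics/s1.png

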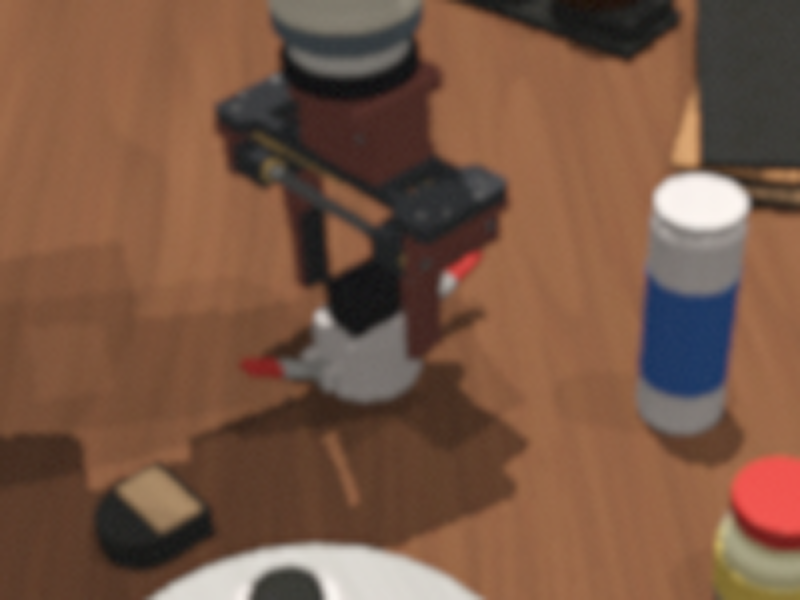

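The fingers straddle the block at about (365,290) in the crop and sit above the plate. Next: grip, lift, and move over the neck.

```bash
python3 - <<'E'
from h import *
np.set_printoptions(precision=2,suppress=True)
set_gripper(20);s=env.read_state();print(s['width'],s['grip_force'],s['force'],s['tool_pos'])
env.move_l([570,131,322],rate=150)
s=env.read_state();print(s['width'],s['force'],s['time_s'])
q=down(np.pi/2)
env.reach([532,-196,340],q)
env.move_l([532,-196,322],rate=60)
env.hold(.3);s=env.read_state();print(s['width'],s['force'],s['tool_pos'],s['time_s'])
a=viewer.camera('side');b=viewer.camera('top')
cv2.imwrite("pics/s2f.png",a);cv2.imwrite("pics/t2f.png",b)
cv2.imwrite("pics/m2.png",np.hstack([cv2.resize(a[170:300,150:280],(598,598),interpolation=cv2.INTER_CUBIC)]))
E
```

```text
29.83241945649108 29.7411248087883 [-1.59  0.92  2.22] [569.79 131.08 121.96]
30.38648001775454 [ 0.13 -0.17 -3.61] 6.0667
30.089953030304628 [ 0.49  0.16 -2.77] [ 532.12 -196.07  322.3 ] 8.0667
```

View pics/m2.png

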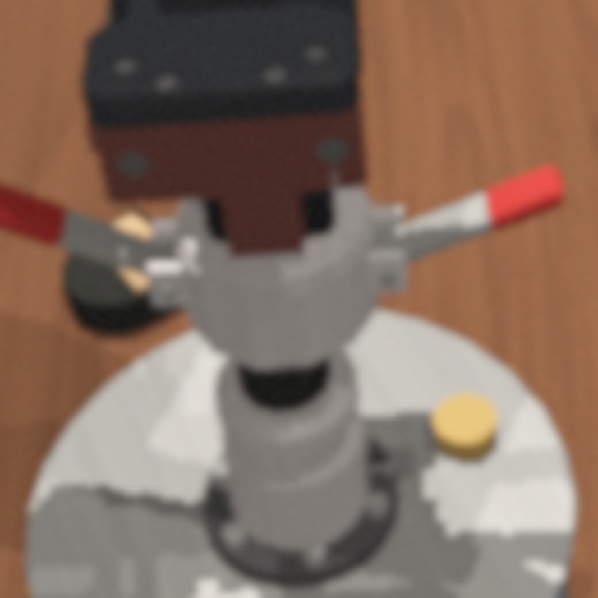

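```bash
python3 - <<'E'
from h import *
np.set_printoptions(precision=1,suppress=True)
cr=lambda P:(proj('side',P)+.5-[150,170])*4.6
T=np.array([532.1,-196.1,322.3])
print('finger tip outer L,R (obs 230,303 ,y~250)',cr([T+[-10,-28.5,-80],T+[10,-28.5,-80]]))
print('block L,R near edges at z=grip (obs 205,333)',cr([T+[-20,-15,-67],T+[20,-15,-67]]))
a=np.linspace(0,2*np.pi,180);C=np.c_[np.cos(a),np.sin(a),0*a]
for r in(29,31,33):
    k=cr(T+[0,0,-122]+r*C);print('skirt',r,'obs187-378 ,ybot~372',k.min(0),k.max(0))
for zr in (161.5,167.5,173.5):
    k=cr(np.array([532,-196,zr-12])+25*C);print('lip bottom edge obs x~218-357+; lowest y~470',k.min(0),k.max(0))
for z in(90,):
    k=cr(np.array([532,-196,z])+36*C);print('flange',k.min(0),k.max(0))
    k=cr(np.array([532,-196,z])+101*C);print('drum top obs 27-577',k.min(0),k.max(0))
im=cv2.imread('pics/s2f.png')
for r in (225,230,235,240): print(r,im[r,186:236].mean(1).astype(int))
for r in (258,262,266): print(r,im[r,190:236].mean(1).astype(int))
t=cv2.imread('pics/t2f.png');cv2.imwrite('pics/t2.png',cv2.resize(t[150:290,270:420],None,fx=4,fy=4,interpolation=cv2.INTER_CUBIC))
E
```

```text
finger tip outer L,R (obs 230,303 ,y~250) [[232.5 274.8]
 [298.6 270. ]]
block L,R near edges at z=grip (obs 205,333) [[195.5 215.4]
 [327.5 206. ]]
skirt 29 obs187-378 ,ybot~372 [189.1 236.1] [365.2 365.4]
skirt 31 obs187-378 ,ybot~372 [182.9 232. ] [371.3 370.2]
skirt 33 obs187-378 ,ybot~372 [176.8 227.9] [377.3 375.1]
lip bottom edge obs x~218-357+; lowest y~470 [217.9 343.9] [361.6 455.3]
lip bottom edge obs x~218-357+; lowest y~470 [216.  332.7] [360.7 444.1]
lip bottom edge obs x~218-357+; lowest y~470 [214.1 321.3] [359.6 432.7]
flange [205.7 425.5] [400.5 584.9]
drum top obs 27-577 [ 26.7 301.2] [576.2 753.6]
225 [106 116 138 160 173 174 156 130 119 119 119 120 115 106  92  82  81  83
  85  87  88  91  94  96  99 102 104 106 108 116 131 141 145 143 142 144
 145 143 138 134 131 129 126 129 138 144 146 147 147 147]
230 [135 133 130 125 120 119 122 120 119 118 119 119 120 120 121 120 122 124
 123 122 123 122 121 122 125 132 137 138 137 136 135 130 129 127 125 126
 126 126 124 122 120 121 121 121 124 123 115 108 105 109]
235 [105 107 111 115 117 116 115 115 117 120 120 118 118 11
[... 232 characters left out ...]
21 122 122 122 122 122 122 122 121 122 123 124 123 124 125 123 123
 123 123 123 123 122 123 134 159 182 194 198 197 197 197]
258 [216 219 219 219 218 212 190 154 128 120 119 120 119 115 107  94  80  69
  59  51  49  51  54  57  66  79  95 106 115 121 129 138 144 145 143 138
 137 155 181 195 198 198 198 196 195 194]
262 [209 209 210 209 209 208 202 184 153 126 121 122 124 124 125 126 125 127
 128 128 128 130 133 139 144 144 145 146 145 144 142 138 133 127 125 128
 134 136 131 123 116 115 116 115 116 113]
266 [208 208 209 210 209 210 208 197 169 133 117 116 118 120 121 122 123 125
 125 127 131 132 132 130 128 128 126 124 123 123 121 120 119 121 129 137
 141 137 125 105  88  80  89 103 110 112]
```

View pics/t2.png

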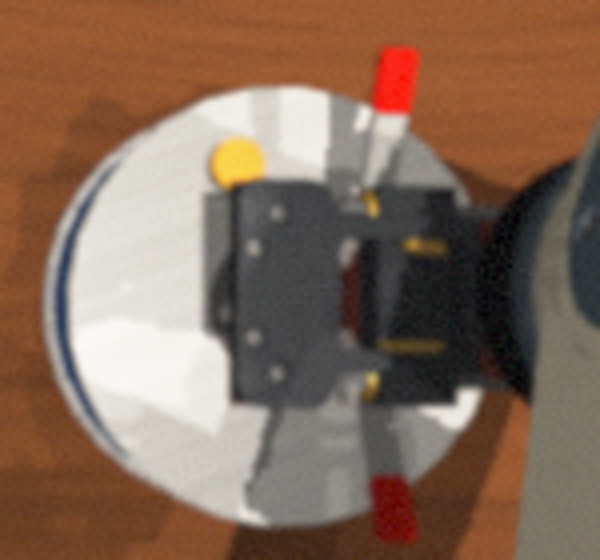

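The cap hangs above the neck. In the side crop its skirt spans x 187–378, which is about 2 mm too far in +x against the neck (218–357). I'll check the neck axis with an ellipse fit to the drum lid, then go down by feel.

```bash
python3 - <<'E'
from h import *
np.set_printoptions(precision=1,suppress=True)
for n in('top','side'):
    im=cv2.imread(f'pics/{n}0.png');hsv=cv2.cvtColor(im,cv2.COLOR_BGR2HSV)
    m=((hsv[...,1]<60)&(hsv[...,2]>130)).astype(np.uint8)
    m=cv2.morphologyEx(m,cv2.MORPH_OPEN,np.ones((5,5)))
    nn,l,st,ce=cv2.connectedComponentsWithStats(m);pt={'top':(310,250),'side':(180,290)}[n]
    k=l[pt[1],pt[0]];c=max(cv2.findContours((l==k).astype(np.uint8),0,1)[0],key=cv2.contourArea)
    P=np.array([onz(n,p[0],90)[:2] for p in cv2.convexHull(c).astype(float)])
    (cx,cy),r=cv2.minEnclosingCircle(P.astype(np.float32))
    A=np.c_[2*P,np.ones(len(P))];s=np.linalg.lstsq(A,(P**2).sum(1),rcond=None)[0]
    print(n,st[k],(cx,cy),r,s[:2],np.sqrt(s[2]+s[0]**2+s[1]**2))
E
```

```text
top [ 287  172  107  110 8658] (531.9663696289062, -194.46949768066406) 104.0770263671875 [ 531.3 -196.1] 101.3012471756254
side [ 155  236  120  100 7979] (531.5740356445312, -197.99639892578125) 102.27826690673828 [ 531.4 -198.2] 101.7109722687781
```

```bash
python3 - <<'E'
from h import *
np.set_printoptions(precision=2,suppress=True)
env.move_l([530.1,-196.8,305],rate=60);env.hold(.3);s=env.read_state();print(s['tool_pos'],s['force'],s['wrist_torque'],s['time_s'])
for z in (292,284,277,272):
    h=env.move_l([530.1,-196.8,z],rate=20,f_stop=5);s=env.read_state();print(h,s['tool_pos'],s['force'],s['wrist_torque'],s['time_s'])
    if h: break
E
```

```text
[ 530.23 -196.82  305.25] [-0.33 -0.19 -3.34] [ 0.05  0.01 -0.02] 8.9
False [ 530.17 -196.82  292.02] [ 0.41  0.04 -3.67] [-0.   -0.04 -0.01] 9.7
False [ 530.09 -196.79  283.89] [ 0.73  0.26 -3.91] [0.06 0.03 0.02] 10.25
True [ 529.7  -196.89  278.86] [ 0.32 -1.92 -3.31] [-0.48 -0.13 -0.04] 10.55
```

```bash
python3 - <<'E'
from h import *
np.set_printoptions(precision=2,suppress=True)
def show(t):
    env.hold(.3);s=env.read_state();print(t,s['tool_pos'],s['force'],s['wrist_torque'],s['time_s']);return s
s=show('held')
x,y,z=s['tool_pos']
for i in range(4):
    y-=.5;env.move_l([x,y,z],rate=20);s=show(i)
    if s['force'][1]>-.3: break
E
```

```text
held [ 529.7  -196.88  278.9 ] [ 1.65 -3.7  -4.38] [-0.65 -0.19 -0.01] 10.85
0 [ 529.55 -197.23  278.78] [-0.1  -1.04 -3.08] [-0.04  0.03  0.04] 11.4
1 [ 529.69 -197.87  278.9 ] [-0.06 -0.28 -3.48] [-0.01 -0.04  0.01] 11.95
```

```bash
python3 - <<'E'
from h import *
np.set_printoptions(precision=2,suppress=True)
x,y=529.7,-198.0
for z in (275,271,267,263,259,256):
    h=env.move_l([x,y,z],rate=15,f_stop=5);s=env.read_state();print(h,s['tool_pos'],s['force'],s['wrist_torque'],s['time_s'])
    if h:
        env.hold(.3);s=env.read_state();print(s['tool_pos'],s['force'],s['wrist_torque'],s['time_s'],s['width']);break
E
```

```text
False [ 529.62 -197.97  274.81] [-0.32  0.24 -3.04] [ 0.01  0.09 -0.  ] 12.3583
False [ 529.66 -197.99  270.89] [-0.49  0.17 -3.69] [ 0.04  0.03 -0.01] 12.775
False [ 529.65 -197.98  266.85] [ 0.02 -0.58 -2.72] [-0.01  0.04  0.  ] 13.1917
False [ 529.64 -197.97  262.87] [ 0.34 -0.07 -3.01] [ 0.03 -0.02 -0.03] 13.6083
True [ 529.93 -198.09  259.63] [ 0.67 -1.01  5.08] [ 0.03 -0.1  -0.02] 13.9
[ 529.93 -198.07  259.59] [0.24 0.01 5.06] [-0.01 -0.2  -0.03] 14.2 29.763826700514212
```

```bash
python3 - <<'E'
from h import *
np.set_printoptions(precision=2,suppress=True)
x,y=529.8,-198.0
z=env.read_state()['tool_pos'][2]
while z>243:
    z-=.4 if z>252.5 else .2
    h=env.move_l([x,y,z],rate=6,f_stop=9);s=env.read_state();f=s['force']
    print(h,round(z,1),s['tool_pos'],f,s['wrist_torque'][:2],round(s['time_s'],2))
    if f[2]>17 or s['tool_pos'][2]-z>3 : break
env.hold(.15);s=env.read_state();print(s['tool_pos'],s['force'],s['time_s'])
E
```

```text
False 259.2 [ 530.07 -198.12  259.59] [-0.9  -0.24  6.16] [-0.01 -0.02] 14.49
False 258.8 [ 530.1  -198.14  259.3 ] [-1.23 -0.09  6.7 ] [ 0.02 -0.02] 14.74
False 258.4 [ 530.1  -198.15  258.93] [-0.4   0.94  7.42] [ 0.01 -0.02] 14.99
False 258.0 [ 530.09 -198.14  258.53] [-0.33 -0.24  6.59] [0.04 0.06] 15.24
False 257.6 [ 530.09 -198.16  258.18] [-0.59  0.31  8.11] [0.03 0.01] 15.49
False 257.2 [ 530.11 -198.13  257.74] [-1.29  0.81  7.13] [0.06 0.08] 15.74
False 256.8 [ 530.08 -198.13  257.37] [-1.09  0.52  7.6 ] [ 0.01 -0.  ] 15.99
False 256.4 [ 530.09 -198.13  256.98] [-0.93  0.52  6.51] [0.04 0.02] 16.24
False 256.0 [ 530.08 -198.13  256.56] [-0.62  0.21  6.63] [ 0.07 -0.01] 16.49
False 255.6 [ 530.1  -198.13  256.15] [-0.22  0.28  6.74] [0.04 0.08] 16.74
False 255.2 [ 530.07 -198.12  255.77] [-0.07  0.17  6.21] [-0.   -0.02] 16.99
False 254.8 [ 530.09 -198.13  255.34] [-0.68 -0.39  6.54] [0.06 0.05] 17.24
False 254.4 [ 530.09 -198.12  254.96] [-0.73 -0.27  6.54] [ 0.01 -0.  ] 17.49
False 254.0 [ 530.09 -198.12  254.54] [-0.77 -0.66  6.68] [0.03 0.07] 17.74
False 253.6 [ 530.08 -
[... 779 characters left out ...]
 [-0.31 -0.92  7.22] [0.02 0.08] 20.49
False 250.8 [ 530.08 -198.13  251.37] [-0.7   0.07  6.48] [0.02 0.01] 20.74
False 250.6 [ 530.08 -198.14  251.21] [-1.17  0.66  6.27] [0.1  0.08] 20.99
False 250.4 [ 530.13 -198.14  251.21] [-1.25  1.55  9.21] [0.09 0.15] 21.24
False 250.2 [ 530.09 -198.15  251.19] [-2.16  0.38 11.2 ] [0.14 0.23] 21.49
False 250.0 [ 530.07 -198.14  251.18] [-2.69  0.73 12.72] [0.16 0.34] 21.74
False 249.8 [ 530.09 -198.13  251.15] [-3.19  1.1  13.32] [0.22 0.4 ] 21.99
False 249.6 [ 530.07 -198.14  251.15] [-4.78  1.79 15.53] [0.32 0.54] 22.24
False 249.4 [ 530.1  -198.14  251.16] [-5.43  0.95 17.43] [0.34 0.6 ] 22.49
[ 530.07 -198.12  251.13] [-5.12  0.34 17.53] 22.6417
```

```bash
python3 - <<'E'
from h import *
np.set_printoptions(precision=2,suppress=True)
for z in(249.2,249.0,248.9):
    env.move_l([530,-198.1,z],rate=6);print(env.read_state()['force'])
env.hold(.6);print(env.read_state()['force'])
env.move_l([530.1,-198.1,251.0],rate=20);env.hold(.1);print(env.read_state()['force'])
set_gripper(60);s=env.read_state();print(s['force'],s['width'])
env.move_l([530.1,-198.1,335],rate=120)
set_gripper(0);env.hold(.2)
s=env.read_state();print(s['tool_pos'],s['force'],s['width'],s['time_s'])
a=viewer.camera('side');cv2.imwrite("pics/s3f.png",a)
b=cv2.imwrite("pics/t3f.png",viewer.camera('top'))
cv2.imwrite("pics/s3.png",cv2.resize(a[150:300,120:300],None,fx=4,fy=4,interpolation=cv2.INTER_CUBIC))
E
```

```text
[-5.42  2.02 20.69]
[-5.77  2.64 21.15]
[-6.5   2.5  21.85]
[-6.69  2.21 21.82]
[-2.85  1.53  7.21]
[ 0.57  0.42 -0.58] 59.792658081133425
[ 530.09 -198.11  335.01] [ 0.08  0.19 -0.86] 0.45749708932587846 27.05
```

View pics/s3.png

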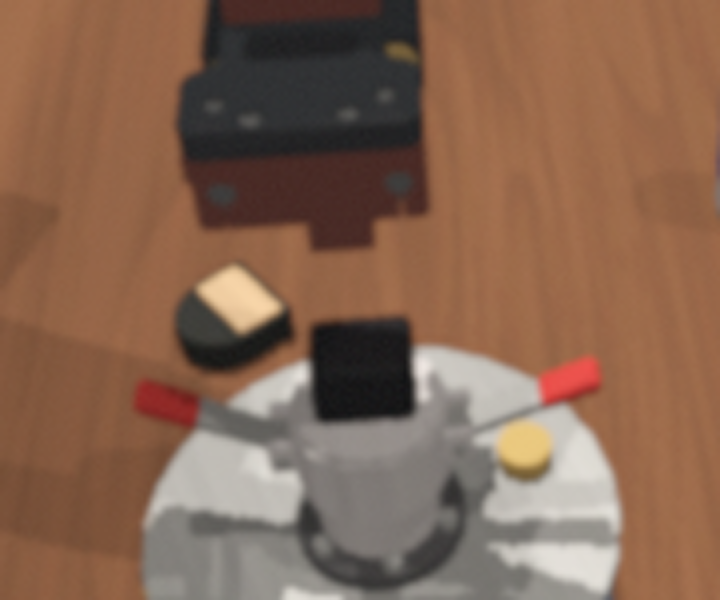

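The cap is home and level at about (375,450) in the crop, with both red tips up at (165,402) and (570,380). Next I swing the +x arm.

```bash
cat > sw.py <<'E'
from h import *
import sys
np.set_printoptions(precision=1,suppress=True)
x=float(sys.argv[1]);y=-198.1
p=env.read_state()['tool_pos'];
env.move_l([p[0],p[1],335],rate=150) if p[2]<334 else 0
env.move_l([x,y,335],rate=150);env.move_l([x,y,286],rate=100);env.hold(.2)
z=286;b=env.read_state()['force'];print('base',b)
while z>198:
    z-=4 if z>214 else 1
    h=env.move_l([x,y,z],rate=25,f_stop=7);s=env.read_state();f=s['force']-b
    print(h,z,s['tool_pos'],f,round(s['time_s'],1))
    if f[2]>(8 if z>214 else 9) or h: break
env.hold(.3);s=env.read_state();print(s['tool_pos'],s['force']-b,s['time_s'])
E
python3 sw.py 602.6; python3 - <<'E'
from h import *
cv2.imwrite("pics/s4.png",cv2.resize(viewer.camera('side')[150:300,120:300],None,fx=4,fy=4,interpolation=cv2.INTER_CUBIC))
E
```

```text
base [ 0.1  1.1 -0.9]
False 282 [ 602.5 -198.   281.8] [-0.2  0.1  0.4] 28.9
False 278 [ 602.5 -198.1  277.7] [ 0.2 -0.3  0.9] 29.2
False 274 [ 602.5 -198.1  273.7] [-1.1 -2.2  0.4] 29.6
False 270 [ 602.5 -198.   269.7] [-0.2 -1.8  1.7] 29.9
False 266 [ 602.5 -198.1  265.8] [ 0.4 -0.8  1.4] 30.2
False 262 [ 602.5 -198.1  261.8] [ 0.2 -1.9  1. ] 30.5
False 258 [ 602.5 -198.1  257.8] [-0.6 -0.3  0.7] 30.8
False 254 [ 602.5 -198.   253.8] [-0.1 -1.1  0.8] 31.1
False 250 [ 602.6 -198.1  249.9] [-0.8 -1.1  1.5] 31.4
False 246 [ 602.6 -198.1  245.9] [ 0.2 -1.6  2. ] 31.7
False 242 [ 602.6 -198.1  241.9] [ 0.  -2.2  2. ] 32.0
False 238 [ 602.5 -198.1  237.7] [ 0.6 -1.   2.8] 32.3
False 234 [ 602.5 -198.1  233.7] [ 0.1 -1.4  1.9] 32.6
False 230 [ 602.5 -198.1  229.7] [ 1.6 -0.6  2.7] 32.9
False 226 [ 602.6 -198.1  225.9] [ 1.2 -1.4  3.3] 33.2
False 222 [ 602.5 -198.1  221.9] [-0.  -1.4  3.2] 33.6
False 218 [ 602.3 -198.1  217.8] [-0.7 -1.2  4.3] 33.9
False 214 [ 602.7 -198.2  214. ] [ 0.4 -0.7  4.2] 34.2
False 213 [ 602.7 -198.1  213.1] [ 0.2 -1.9  4.4] 34.4
False 212 [ 602.7 -198.1  212. ] [ 0.1 -1.   5.2] 34.7
False 211 [ 602.6 -198.1  210.9] [-0.7 -1.1  4.4] 34.9
False 210 [ 602.6 -198.1  209.9] [ 0.5 -1.8  4.1] 35.2
False 209 [ 602.6 -198.1  208.9] [ 0.6 -2.3  3.8] 35.4
False 208 [ 602.6 -198.1  207.9] [ 0.2 -1.3  3.5] 35.7
False 207 [ 602.6 -198.1  206.9] [ 0.5 -2.2  4.3] 35.9
False 206 [ 602.6 -198.1  205.9] [ 0.3 -1.5  3.9] 36.2
False 205 [ 602.6 -198.1  204.8] [ 1.8 -1.2  3.9] 36.4
False 204 [ 602.6 -198.1  203.9] [ 1.1 -2.3  3.8] 36.7
False 203 [ 602.6 -198.1  202.9] [ 1.5 -1.3  3.6] 36.9
False 202 [ 602.6 -198.1  201.9] [ 1.7 -1.7  5.1] 37.2
False 201 [ 602.6 -198.1  200.9] [ 1.7 -1.1  2.9] 37.4
False 200 [ 602.6 -198.1  199.9] [ 1.1 -1.3  3.8] 37.7
False 199 [ 602.6 -198.1  198.9] [ 1.5 -0.9  3.7] 37.9
False 198 [ 602.6 -198.1  197.9] [ 1.3 -0.7  4.3] 38.2
[ 602.6 -198.1  197.9] [ 0.8 -1.1  3.2] 38.475
```

View pics/s4.png

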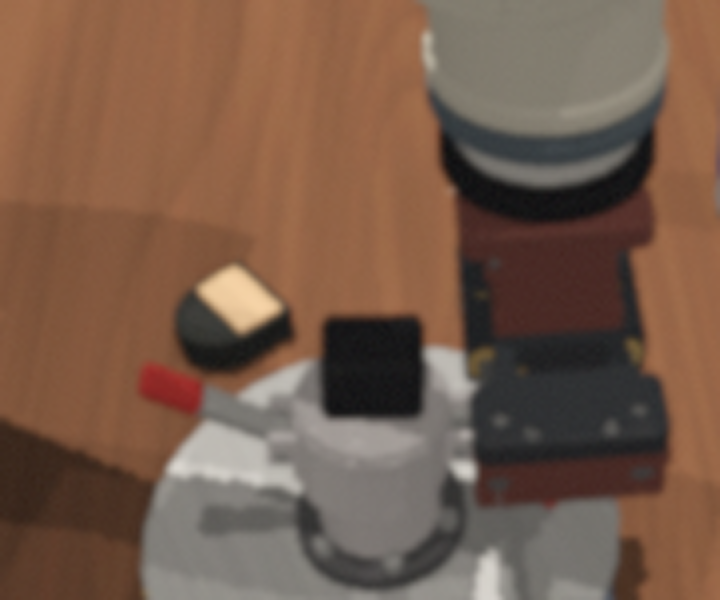

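The +x arm is going down, hidden behind the gripper. The cap leans slightly toward it: the block shifted about 10 crop px to the right. It hasn't hit its stop yet, so I'll continue.

```bash
python3 - <<'E'
from h import *
np.set_printoptions(precision=1,suppress=True)
z=197.9
while z>184:
    z-=1
    h=env.move_l([602.6,-198.1,z],rate=10,f_stop=6);s=env.read_state();f=s['force']-[.1,1.1,-.9]
    print(h,z,s['tool_pos'],f,round(s['time_s'],1))
    if f[2]>8.5 or h: break
env.hold(.3);s=env.read_state();print(s['tool_pos'],s['force'],s['time_s'])
env.move_l([602.6,-198.1,z+6],rate=30)
env.move_l([602.6,-198.1,300],rate=150)
env.move_l([575,-198.1,335],rate=150)
a=viewer.camera('side');b=viewer.camera('top');print(env.read_state()['time_s'])
cv2.imwrite("pics/m5.png",cv2.resize(a[190:310,130:290],None,fx=5,fy=5,interpolation=cv2.INTER_CUBIC))
E
```

```text
False 196.9 [ 602.6 -198.1  196.8] [ 0.5 -1.9  3.5] 38.8
False 195.9 [ 602.6 -198.1  195.8] [ 1.1 -1.5  3.5] 39.0
False 194.9 [ 602.6 -198.1  194.8] [ 1.7 -1.3  3.7] 39.3
False 193.9 [ 602.6 -198.1  193.8] [ 1.2 -0.7  3.5] 39.5
False 192.9 [ 602.7 -198.1  192.9] [ 2.6 -1.1  4.5] 39.8
False 191.9 [ 602.9 -198.1  192.1] [ 1.8 -1.2  5.4] 40.0
False 190.9 [ 603.1 -198.2  191.3] [ 2.1 -0.9  5.5] 40.3
False 189.9 [ 603.3 -198.2  190.5] [ 3.1 -1.5  6.8] 40.5
False 188.9 [ 603.5 -198.3  189.7] [ 3.8 -1.   7.1] 40.8
False 187.9 [ 603.8 -198.4  188.9] [ 3.2 -1.3  8.9] 41.0
[ 603.8 -198.4  188.9] [4.2 0.8 7.3] 41.3333
43.0917
```

View pics/m5.png

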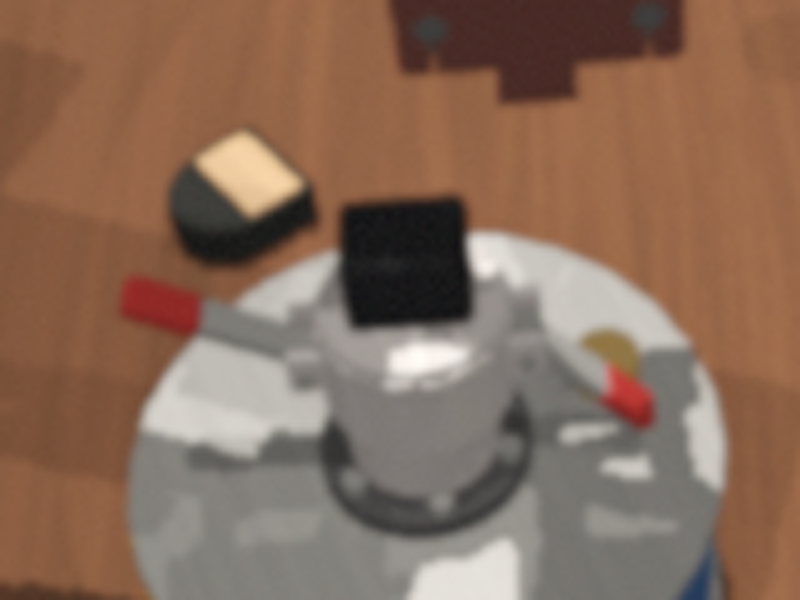

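```bash
python3 - <<'E'
from h import *
np.set_printoptions(precision=0,suppress=True)
cr=lambda P:((proj('side',P)+.5-[130,190])*5)
c=np.array([531.6,-198,147.])
for t in (0,3.5):
  t=np.radians(t);rot=lambda v:c+np.array([v[0]*np.cos(t)+v[2]*np.sin(t),0,-v[0]*np.sin(t)+v[2]*np.cos(t)])
  print('pivot',cr(rot([35,0,0])),'block top ctr',cr(rot([0,0,53])))
  for d in (-30,-35,-40,-45,-50):
    a=np.radians(d);print(d,cr(rot([35+56*np.cos(a),0,56*np.sin(a)])),cr(rot([35+48*np.cos(a),0,48*np.sin(a)])))
  for d in (0,10,20,30): 
    a=np.radians(d);print('L',d,cr(rot([-35-56*np.cos(a),0,56*np.sin(a)])))
E
```

```text
pivot [[524. 334.]] block top ctr [[400. 230.]]
-30 [[673. 377.]] [[652. 371.]]
-35 [[665. 386.]] [[646. 379.]]
-40 [[656. 394.]] [[638. 385.]]
-45 [[647. 401.]] [[630. 392.]]
-50 [[636. 408.]] [[621. 398.]]
L 0 [[128. 365.]]
L 10 [[125. 345.]]
L 20 [[128. 325.]]
L 30 [[136. 305.]]
pivot [[524. 338.]] block top ctr [[411. 229.]]
-30 [[667. 387.]] [[648. 380.]]
-35 [[659. 395.]] [[640. 387.]]
-40 [[650. 403.]] [[632. 394.]]
-45 [[639. 410.]] [[623. 400.]]
-50 [[628. 417.]] [[614. 406.]]
L 0 [[126. 353.]]
L 10 [[125. 333.]]
L 20 [[129. 313.]]
L 30 [[140. 294.]]
```

The +x tip ends at about (648,406), which the projection puts near −43°. That is close to the limit, so I'll finish it with a push more square to the arm, using a tilted tool.

```bash
cat > pr.py <<'E'
from h import *
np.set_printoptions(precision=1,suppress=True)
def press(sg,deg=35,fmax=10.5,y=-198.1,cx=531.6):
    a=np.radians(deg);n=np.array([-sg*np.sin(a),0,-np.cos(a)])
    q=(R.from_euler('y',sg*a)*R.from_quat(down(np.pi/2))).as_quat()
    t=np.array([sg*np.cos(a),0,-np.sin(a)])
    tip=np.array([cx+sg*64.3,y,116.7])+10*t; P=tip-80*n
    if env.ik(P-40*n,q) is None or env.ik(P+6*n,q) is None: print('no ik');return False
    env.reach(P-40*n,q);env.move_l(P-14*n,rate=100);env.hold(.15)
    b=env.read_state()['force'];d=-14
    while d<14:
        d+=2 if d<-2 else .7
        h=env.move_l(P+d*n,rate=20,f_stop=7);s=env.read_state();f=s['force']-b
        print(h,round(d,1),s['tool_pos'],f,round(-f@n,1),round(s['time_s'],1))
        if -f@n>fmax-1: break
    env.hold(.3);env.move_l(P-5*n,rate=60);env.move_l(P-40*n,rate=150);return True
E
python3 - <<'E'
from pr import *
a=np.radians(-35);q=(R.from_euler('y',a)*R.from_quat(down(np.pi/2))).as_quat()
print('b ik',env.ik([413,-198,176.5],q),env.ik([390,-198,209],q))
press(1)
a=viewer.camera('side');print(env.read_state()['time_s'])
cv2.imwrite("pics/m6.png",cv2.resize(a[190:310,130:290],None,fx=5,fy=5,interpolation=cv2.INTER_CUBIC))
E
```

```text
b ik [-0.6  0.4  2.3  1.8  0.4  2.4] None
False -12 [ 656.9 -198.1  186.3] [ 1.9 -1.6 -0.7] 0.5 44.6
False -10 [ 655.6 -198.   184.4] [ 1.7 -0.6 -0.6] 0.4 44.8
False -8 [ 654.5 -198.1  182.9] [ 1.6 -0.4 -0.3] 0.7 45.1
False -6 [ 653.3 -198.1  181.3] [ 1.5 -0.3 -0. ] 0.8 45.3
False -4 [ 652.2 -198.1  179.6] [ 1.3 -0.5  0.2] 1.0 45.6
False -2 [ 651.  -198.1  178. ] [ 1.2 -0.6 -0.2] 0.5 45.8
False -1.3 [ 650.7 -198.1  177.6] [1.2 0.1 0. ] 0.7 46.1
False -0.6 [ 650.3 -198.1  177. ] [ 1.2 -0.5 -0.1] 0.6 46.3
False 0.1 [ 650.  -198.1  176.5] [ 1.6 -0.2  0.7] 1.5 46.6
False 0.8 [ 649.5 -198.1  175.9] [ 1.9 -1.   0.4] 1.4 46.8
False 1.5 [ 649.1 -198.1  175.2] [ 2.  -1.7  1. ] 2.0 47.1
False 2.2 [ 648.7 -198.1  174.6] [ 2.6 -0.5  1.9] 3.0 47.3
False 2.9 [ 648.3 -198.1  174.1] [ 1.6 -0.8  0.6] 1.4 47.6
False 3.6 [ 647.9 -198.1  173.5] [ 1.8 -0.2  0.7] 1.6 47.8
False 4.3 [ 647.5 -198.1  173. ] [1.6 0.1 0.9] 1.7 48.1
False 5.0 [ 647.2 -198.1  172.6] [ 1.8 -1.1  1.5] 2.3 48.3
False 5.7 [ 646.9 -198.1  171.9] [ 3.5 -0.6  2.6] 4.2 48.6
False 6.4 [ 646.5 -198.1  171.5] [ 3.9 -0.7  2.6] 4.4 48.8
False 7.1 [ 646.2 -198.1  171.1] [ 5.2 -0.7  4.9] 6.9 49.1
False 7.8 [ 646.1 -198.1  170.8] [ 5.5 -0.5  6. ] 8.1 49.3
False 8.5 [ 645.8 -198.2  170.6] [ 5.7 -0.5  7.3] 9.3 49.6
False 9.2 [ 645.7 -198.2  170.4] [ 6.5 -0.4  9.2] 11.2 49.8
50.9333
```

View pics/m6.png

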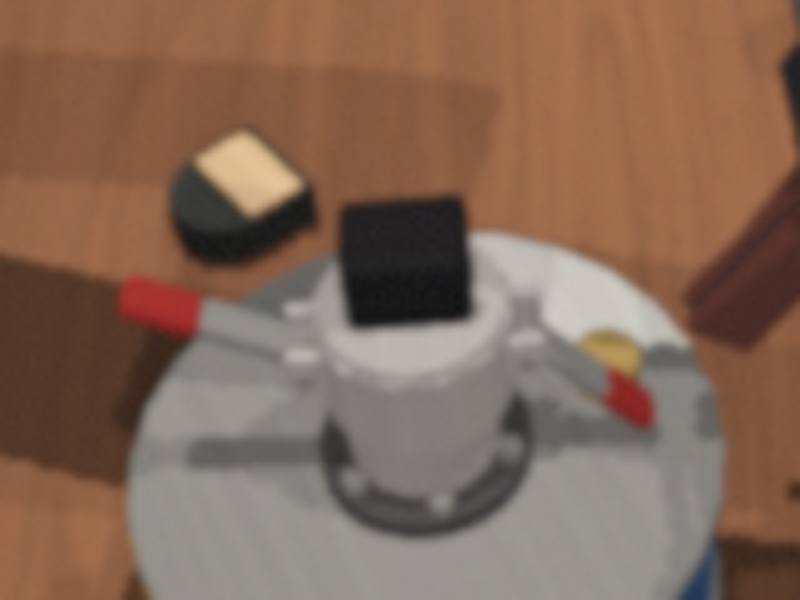

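The +x arm hasn't moved under an 11 N square push, so it is at its stop. Its tip is at (630,395) and the other arm is still up at (160,305). Next is the −x arm.

```bash
python3 - <<'E'
from pr import *
p=env.read_state()['tool_pos'];x,y=460.6,-198.1
env.move_l([p[0],p[1],310],rate=200)
env.reach([500,y,330],down(np.pi/2));env.move_l([x,y,290],rate=150);env.hold(.15)
b=env.read_state()['force'];print(env.read_state()['time_s'],env.read_state()['tool_pos'])
h=env.move_l([x,y,218],rate=35,f_stop=8)
if not h: h=env.move_l([x,y,205],rate=20,f_stop=8)
s=env.read_state();z=s['tool_pos'][2];print(h,s['tool_pos'],s['force']-b,s['time_s'])
while z>186 and s['time_s']<63:
    z-=1;env.move_l([x,y,z],rate=20,f_stop=6);s=env.read_state();f=s['force']-b
    print(round(z,1),s['tool_pos'],f,round(s['time_s'],1))
    if f[2]>9.5: break
env.hold(.2);env.move_l([x,y,z+8],rate=60);env.move_l([x,y,290],rate=180)
a=viewer.camera('side');print(env.read_state()['time_s'])
cv2.imwrite("pics/m7.png",cv2.resize(a[190:310,130:290],None,fx=5,fy=5,interpolation=cv2.INTER_CUBIC))
E
```

```text
53.025 [ 462.1 -198.4  290.7]
False [ 460.2 -198.   204.8] [-3.7  0.3  2. ] 56.0333
203.8 [ 460.5 -198.1  203.7] [-2.8  0.7  3.1] 56.3
202.8 [ 460.6 -198.1  202.8] [-2.6  0.8  3.2] 56.5
201.8 [ 460.6 -198.1  201.8] [-2.4  0.1  4.5] 56.8
200.8 [ 460.5 -198.1  200.7] [-3.7  0.3  3.4] 57.0
199.8 [ 460.5 -198.1  199.9] [-4.2  0.4  6.6] 57.3
198.8 [ 460.5 -198.2  199.1] [-5.4  1.   9.3] 57.5
197.8 [ 460.5 -198.2  198.5] [-5.4 -0.2 13.4] 57.8
58.9333
```

View pics/m7.png

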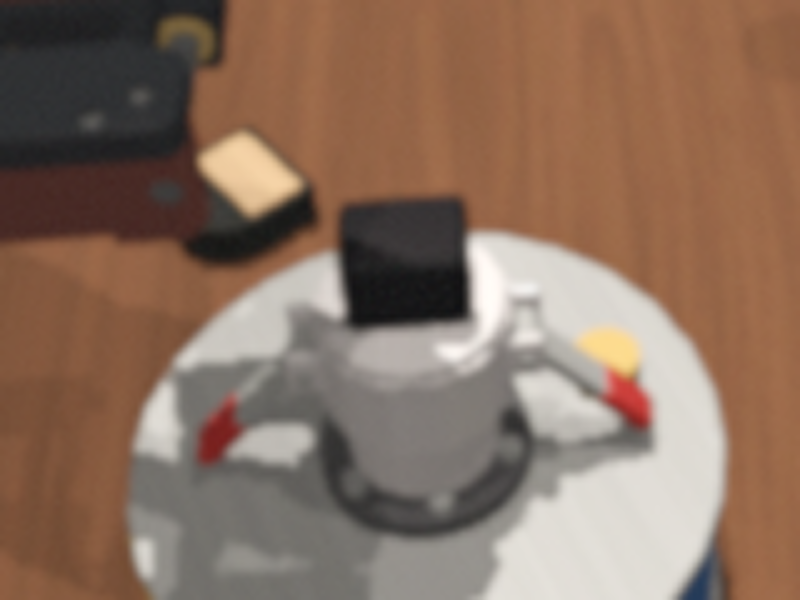

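```bash
python3 - <<'E'
from h import *
np.set_printoptions(precision=0,suppress=True)
cr=lambda P:((proj('side',P)+.5-[130,190])*5)
for dx in(0,2):
 for d in(-35,-40,-45,-50):
  a=np.radians(d);print(dx,d,[cr([531.6+dx+s*(35+r*np.cos(a)),-198,147+r*np.sin(a)])[0] for s in(-1,1) for r in (56,48)])
E
```

```text
0 -35 [array([177., 424.]), array([195., 414.]), array([665., 386.]), array([646., 379.])]
0 -40 [array([188., 431.]), array([204., 420.]), array([656., 394.]), array([638., 385.])]
0 -45 [array([200., 437.]), array([214., 425.]), array([647., 401.]), array([630., 392.])]
0 -50 [array([212., 442.]), array([225., 429.]), array([636., 408.]), array([621., 398.])]
2 -35 [array([183., 424.]), array([201., 414.]), array([671., 385.]), array([652., 378.])]
2 -40 [array([194., 430.]), array([210., 419.]), array([662., 393.]), array([644., 385.])]
2 -45 [array([206., 436.]), array([220., 424.]), array([653., 401.]), array([636., 391.])]
2 -50 [array([218., 442.]), array([231., 429.]), array([642., 408.]), array([627., 397.])]
```

The left tip at (219,430) and the right tip at (629,400) are symmetric, at about −47°. Both arms hit hard stops, the cap is seated, and the robot is clear of everything.

```bash
python3 - <<'E'
from station import workorder
print(workorder.sign_off())
E
```

```text
the job is handed in; nothing more can be done
None
```

I handed the job in at about 59 s, with no verdict returned: the cap is bedded on the rim at roughly 25 N, and both cam arms are pressed to hard stops, +x first, then −x. The last push on the −x arm peaked at about 13 N, just over the advised 12 N.

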